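# Refit the cooling-water strainer basket from its drip hook

## Robot

A 7-joint arm with a two-finger parallel gripper is mounted at the origin on the work surface. World frame = base frame: x ahead of the robot, y to its left, z up, the work surface at z = 0. Lengths are in m, angles in rad, forces in N, time in s.
With the tool pointing down it reaches from about 0.425 to 0.875 m from the base axis. Payload 4.7 kg.
Tool frame: the origin (TCP) lies at the very end of the fingers, on their centre line; the grasp point (between the pads) lies 19 mm behind it (ctrl.grasp_offset is the distance from the TCP to the grasp point, in m); z points along the fingers, y is the direction in which the jaws open and shut (so a half turn about z gives the same grasp; the last joint's range is limited). The gripper opens to 87 mm and grips with 3 to 60 N. Pads are 19 mm wide; open, the fingers measure 117 mm over their backs; the gripper's body (75 mm by 190 mm) begins 51 mm behind the grasp point.
Start: joints at [-1.313, 0.321, -0.07, 1.45, 0.023, 1.371, -0.057], TCP at [0.157, 0.631, 0.223] pointing down, gripper open.
Joint ranges: [-2.86, 2.86], [-0.3, 2.09], [-1.38, 1.24], [0.06, 2.45], [-1.56, 4.7], [0.09, 2.05], [-2.69, 2.69]. Speed limits (rad/s): [2.57, 2.57, 3.14, 3.14, 3.14, 3.14, 3.14].

## Interface

Orientations are given as a rotation vector (axis times angle).
In Python, from bench import ctrl gives the robot as it stands.
- The arm moves only by the shell command python3 -m creep 'ROWS' [FORCE]. ROWS is JSON, a list that holds one entry, the list of rows, each a list of 7 numbers: the opening, from 0 (shut) to 1 (fully open), then the shift along the tool's x, y, z in mm, then the turn, a rotation vector about the tool's x, y, z in rad. In form: [[[grip, dx, dy, dz, rx, ry, rz], ...]]. A call has 1 to 5 rows; each row is the pose to reach, as a shift and turn from the pose commanded when the call began, along the tool's axes at that moment; what a row does not reach only later rows make up. A row lasts 1/10 s, in which the tool goes at most 50 mm and 8.59 degrees, less where a joint would pass 70% of its speed; a pose out of reach is approached as far as the arm can. A call with a gripper value outside its range is refused whole. The fingers move at their own pace and stop on an object; FORCE is the grip in N (left out, the last holds). Time passes only in rows, so rows that repeat a pose let the fingers close. It gives the time, the measured TCP pose, the force and the opening at its end, in the units of the state.
- ctrl.get_state(): the state, without advancing time (a new reading comes with each control period).
- ctrl.get_image(name): name is "scene" or "top" or "wrist"; returns the picture (384x512x3 uint8, red, green, blue); there is no depth.
- ctrl.camera_params(name): a dict with "K" (3x3 intrinsics, pixels), "k1" (the pictures are not rectified: a ray, as slopes to the right and down, at radius r is drawn at 1 + k1 r^2 times it, then the intrinsics apply), "pose" (4x4, takes a point from camera to world coordinates). Camera axes: x right, y down, z forward; pixel columns grow to the right and rows downward; lengths in m; the calibration is good to about 2 mm. A picture is of the moment at which its call begins: read the wrist's pose just before it. camera_params takes no time and is no camera call; for the wrist camera it gives the pose at the moment of the call.
- ctrl.close_job(): hands the job in, once; it reports no verdict.
The state is a dict: "time": time; "joint_positions": joint angles; "qd": joint speeds; "joint_torque": joint torques, N m; "position": TCP position; "tool_rot": TCP orientation; "ft_force": force on the tool from outside, world axes, zero at the start; "torque": the same for the moment, N m; "grip_width": opening from 0.0 (shut) to 1.0 (fully open).
Only numpy, scipy, OpenCV 4.12 (cv2) and the standard library are available. Lean on these libraries where they do the work, as an engineer would, in place of code of your own. Each camera call takes 0.05 s, during which the arm holds its last target. There are 200 camera calls.

## Task

Take the cleaned strainer basket off its drip hook: feel your way as you ease its bail up along the leaning hook, past the tip, before you draw it away, never pressing on the hook with more than about 7 N on the way up. Then lower the basket gently and upright into the open strainer housing until its rim sits flat on the ledge all round, and let go. Leave everything else where it is.

Things in the scene. Friction and masses are not known exactly. Their poses are not given: they have to be found in the camera images.
- basket: Loose stainless strainer basket, 0.2 to 0.4 kg: perforated cup 80 mm across, 75 mm deep, a flat rim ring 100 mm across and 5 mm thick (top 78 mm above the underside), and over it a rigid bail of 8 mm round bar, 179 mm high in all. Origin at the centre of its underside; z up, y along the bail's crossbar.
- basket_bail (a point): Middle of the bail's crossbar, on the bar's centre line, 175 mm above the basket's underside. Axes as the basket: y along the bar, which is straight to 38 mm either side, then turns down into uprights at y = +-46 mm. At the start the hook holds the bar at this point. Pinch the bar beside the hook, about 26 mm from the middle on either side, fingers closing across it (along x).
- basket_rim (a point): Centre of the underside of the basket's rim ring: on the basket's centre line, 102 mm below basket_bail. This underside comes to rest on the housing's ledge. Axes as the basket.
- stand: Fixed drip stand: base 270 x 160 x 10 mm with a low drip tray (rim 24 mm above the table), a 25 mm post 260 mm high standing 125 mm behind the hook (+x), which carries the hook in a tilting bracket. Origin on the table under the hook's bend; z up; the hook's free tip is on the -x side, the side towards which the basket is drawn off. Off its seat, the basket may press on the hook with at most 7 N (15 N while hanging and being gripped).
- hook_seat (a point): Centre line of the crossbar where it hangs in the hook, 230 mm above the table; axes as the stand. The hook is a J of 8 mm bar in the x-z plane: a half-round bend, a front leg (free tip, -x side) and a back leg, parallel, 11 mm apart in the clear, so the crossbar has 3 mm of play. This point does not move with the hook's lean.
- hook_bend (a point): Centre of the hook's half-round bend, 1.5 mm above hook_seat; axes as the stand, which do not show the lean. Both legs lean back about y here, tip towards +x, by a hand-set angle, from near upright to over 30 degrees, new each time, clamped and not measured: the crossbar must go up and towards +x along the slot, found by feel. Tips, along the legs from here: front 41 mm, back 47 mm.
- hook_over (a point): Point 50 mm straight above hook_seat; axes as the stand. With its centre line at this height the crossbar is above the front tip, whatever the lean (48 mm over hook_seat is just enough), and can be drawn away towards -x. Raised more than 60 mm over hook_seat, the basket's rim would meet the hook's bracket.
- housing: Fixed strainer housing, blue, lid off, empty: pot on a 130 mm square foot, bright flange 140 mm across with its face 110 mm above the table, pipe stubs along y out to 132 mm either side. The flange has a round recess 107 mm across, 8 mm deep, its floor the ledge for the basket's rim; below it a bore 90 mm across, 88 mm deep. Origin on the table at the centre, z up.
- housing_ledge (a point): Centre of the bore at the ledge's height, 102 mm above the table, 8 mm below the flange's face. With the basket seated basket_rim is here, the rim's top 3 mm below the flange's face and the crossbar 204 mm above the table. The recess leaves the rim about 3 mm of play all round. The basket may put at most 20 N on the housing.
- lid: Bystander: the housing's round blue lid, 140 mm across, 42 mm high with its bow handle, lying on the table; origin at the centre of its underside.
- spanner: Bystander: steel spanner 160 mm long, lying flat.
- screwdriver: Bystander: screwdriver with red handle, 170 mm long, lying flat.
- wash_bottle: Bystander: white plastic bottle with red cap, 60 mm across, 150 mm high, standing.
- carton: Bystander: white carton with a red band, 75 x 55 x 50 mm.
- multimeter: Bystander: black hand multimeter 160 x 80 x 38 mm, lying flat.
- gauge: Bystander: round pressure gauge 62 mm across, lying face up.
There are look-alikes about, which are no part of the job. What is shaped like the basket but purple is not meant.

How it is judged:
By the outcome, as a careful person would: the job done as asked, in the order asked, and still so for the second after the job is handed in, with the robot touching nothing.
It also fails if it takes over 72 s, if anything falls off the work surface, if the arm or the gripper's body presses on something with over 40 N, if the wrist force passes 120 N, or if a joint passes its speed limit or range.

## Working session

There is one attempt and no reset: what is moved stays moved. The work goes in short steps, Python scripts to look and compute and a shell command to move; the robot and the scene stay as the last step left them, time stands still between calls to the robot, and variables do not carry over. Pictures are saved under pics/ and viewed, about 8 in all and at most 12, crops included, and the job is handed in when it is done.

```bash
ls; mkdir -p pics; python3 - <<'E'
from bench import ctrl
import cv2,numpy as np
s=ctrl.get_state();print({k:np.round(v,3) for k,v in s.items()})
ims=[]
for n in ("scene","top"):
    p=ctrl.camera_params(n);print(n,np.round(p["K"],1).tolist(),p["k1"],np.round(p["pose"],3).tolist())
    im=ctrl.get_image(n);np.save(f"pics/{n}0.npy",im);cv2.imwrite(f"pics/{n}0.png",im[...,::-1])
E
```

```text
pics
{'time': np.float64(0.0), 'joint_positions': array([-1.313,  0.322, -0.07 ,  1.452,  0.023,  1.371, -0.057]), 'qd': array([ 0.   , -0.   , -0.   , -0.001, -0.   , -0.001,  0.002]), 'joint_torque': array([-0.0000e+00, -4.9129e+01, -4.0400e-01, -3.1253e+01, -6.4000e-02,
        4.4000e-02,  0.0000e+00]), 'position': array([0.157, 0.63 , 0.221]), 'tool_rot': array([-3.820e-01, -3.118e+00,  3.000e-03]), 'ft_force': array([ 0.206,  1.282, -0.078]), 'torque': array([-0.06 ,  0.034, -0.018]), 'grip_width': np.float64(0.998)}
scene [[406.1, 0.0, 251.9], [0.0, 406.1, 192.0], [0.0, 0.0, 1.0]] -0.0577924065219647 [[0.8, 0.5, -0.333, 1.011], [0.6, -0.652, 0.463, -0.613], [0.015, -0.57, -0.821, 1.242], [0.0, 0.0, 0.0, 1.0]]
top [[354.1, 0.0, 256.7], [0.0, 354.1, 189.6], [0.0, 0.0, 1.0]] -0.11341806972744539 [[-0.11, -0.973, 0.203, 0.286], [-0.994, 0.107, -0.025, 0.011], [0.002, -0.205, -0.979, 1.498], [0.0, 0.0, 0.0, 1.0]]
```

View pics/scene0.png

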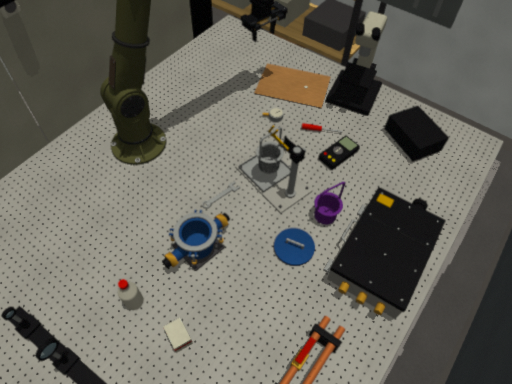

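View pics/top0.png

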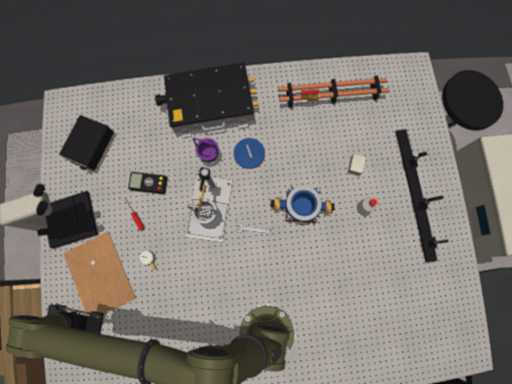

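The scene view shows the steel basket hanging on its stand at (268,155), and top shows it at (205,212). The purple look-alike is at (328,207) scene and (207,150) top. The open blue housing is at (195,238) scene and (303,204) top, and the blue lid, which could be mistaken for it, is at (294,246) and (249,153). I choose the steel basket and the blue housing. Next come close crops.

```bash
cat > h.py <<'E'
from bench import ctrl
import cv2,numpy as np
from scipy.spatial.transform import Rotation as R
def ray(uv,P):
    K=P["K"];x=(np.array(uv,float)-[K[0][2],K[1][2]])/[K[0][0],K[1][1]]
    y=x.copy()
    for _ in range(20): y=x/(1+P["k1"]*(y@y))
    T=np.array(P["pose"]);d=T[:3,:3]@np.r_[y,1];return T[:3,3],d/np.linalg.norm(d)
def plane(uv,P,z):
    o,d=ray(uv,P);return o+d*(z-o[2])/d[2]
def tri(obs):
    A=np.zeros((3,3));b=np.zeros(3)
    for uv,P in obs:
        o,d=ray(uv,P);M=np.eye(3)-np.outer(d,d);A+=M;b+=M@o
    X=np.linalg.solve(A,b)
    return X,[1e3*np.linalg.norm((np.eye(3)-np.outer(d,d))@(X-o)) for o,d in (ray(u,P) for u,P in obs)]
def proj(X,P):
    T=np.array(P["pose"]);c=T[:3,:3].T@(np.array(X)-T[:3,3]);s=c[:2]/c[2];s=s*(1+P["k1"]*(s@s))
    return np.array([P["K"][0][0]*s[0]+P["K"][0][2],P["K"][1][1]*s[1]+P["K"][1][2]])
def totool(dw):
    return 1e3*R.from_rotvec(ctrl.get_state()["tool_rot"]).as_matrix().T@np.array(dw)
E
python3 - <<'E'
from h import *
a=cv2.imread("pics/scene0.png");b=cv2.imread("pics/top0.png")
c1=cv2.resize(a[115:215,225:325],(400,400),interpolation=3)
c2=cv2.resize(b[160:250,165:255],(400,400),interpolation=3)
cv2.imwrite("pics/crop1.png",np.hstack([c1,c2]))
S,T=ctrl.camera_params("scene"),ctrl.camera_params("top")
print(tri([((268,155),S),((205,212),T)]),plane((303,204),T,.1),plane((195,238),S,.1))
print(ctrl.camera_params("wrist"))
E
```

```text
(array([0.50475727, 0.188075  , 0.11660427]), [np.float64(1.2045239635014415), np.float64(1.204523963501416)]) [ 0.49749993 -0.20206187  0.1       ] [ 0.51207717 -0.22081652  0.1       ]
{'K': array([[286.98429834,   0.        , 254.89509441],
       [  0.        , 286.98429834, 187.76018605],
       [  0.        ,   0.        ,   1.        ]]), 'k1': -0.026958397261133644, 'pose': array([[ 0.24210959,  0.92956524,  0.27801332,  0.0807606 ],
       [ 0.97024783, -0.23152975, -0.07080343,  0.6497071 ],
       [-0.00144805,  0.28688401, -0.95796423,  0.38330552],
       [ 0.        ,  0.        ,  0.        ,  1.        ]])}
```

View pics/crop1.png

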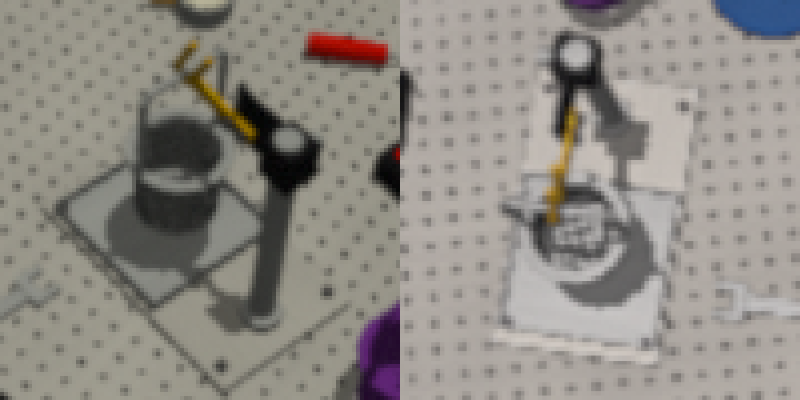

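The crops confirm it. The steel basket hangs by its bail on the yellow hook, with the post behind it (+x). I'll go over it with the wrist camera.

```bash

python3 -m creep '[[[1,0,0,-40,0,0,0],[1,0,0,-80,0,0,0],[1,0,0,-120,0,0,0],[1,0,0,-160,0,0,0],[1,0,0,-160,0,0,0]]]'
python3 -m creep '[[[1,-44,-34,0,0,0,0.1],[1,-88,-69,0,0,0,0.2],[1,-132,-103,0,0,0,0.3],[1,-176,-138,0,0,0,0.4],[1,-220,-172,0,0,0,0.5]]]'
python3 - <<'E'
from h import *
s=ctrl.get_state();print(s["position"],s["tool_rot"],totool(np.array([.5,.19,.38])-s["position"]))
E
```

```text
time: 0.6
position: [0.1572, 0.6325, 0.3892]
tool_rot: [0.382, 3.117, 0.016]
ft_force: [-0.9, -0.4, 0.8]
grip_width: 1.004
time: 1.1
position: [0.3117, 0.4317, 0.3816]
tool_rot: [-1.147, -2.924, 0.002]
ft_force: [1.0, 0.7, 0.3]
grip_width: 1.001
[0.31166339 0.43167406 0.38155108] [-1.14744986e+00 -2.92424647e+00  1.69639600e-03] [-302.43363733  -49.09805958    1.64663545]
```

```bash

python3 -m creep '[[[1,-45,-7,0,0,0,0.1],[1,-90,-15,0,0,0,0.2],[1,-135,-22,0,0,0,0.3],[1,-180,-29,0,0,0,0.4],[1,-225,-37,0,0,0,0.54]]]' | tail -5
python3 -m creep '[[[1,0,0,0,0,0,0.14],[1,0,0,0,0,0,0.28],[1,0,0,0,0,0,0.42],[1,0,0,0,0,0,0.54],[1,0,0,0,0,0,0.54]]]'
python3 - <<'E'
from h import *
P=ctrl.camera_params("wrist");im=ctrl.get_image("wrist");np.savez("pics/w1.npz",im=im,**P)
cv2.imwrite("pics/w1.png",im[...,::-1]);s=ctrl.get_state();print(s["position"],s["tool_rot"],s["joint_positions"],np.round(P["pose"],3))
E
```

```text
time: 1.6
position: [0.4519, 0.2525, 0.3816]
tool_rot: [-1.887, -2.511, 0.001]
ft_force: [0.4, 0.2, -0.3]
grip_width: 0.999
time: 2.1
position: [0.4511, 0.254, 0.3816]
tool_rot: [-2.484, -1.923, 0.002]
ft_force: [0.4, 0.1, -0.8]
grip_width: 1.001
[0.4511166  0.25404625 0.3817533 ] [-2.48143432e+00 -1.92658903e+00  1.89759133e-03] [-8.86164049e-01  1.25086007e-03  3.23885569e-01  1.50497814e+00
 -3.34456395e-04  1.63663624e+00 -8.12726613e-01] [[ 0.968 -0.24  -0.075  0.472]
 [-0.251 -0.927 -0.279  0.331]
 [-0.002  0.289 -0.957  0.543]
 [ 0.     0.     0.     1.   ]]
```

View pics/w1.png

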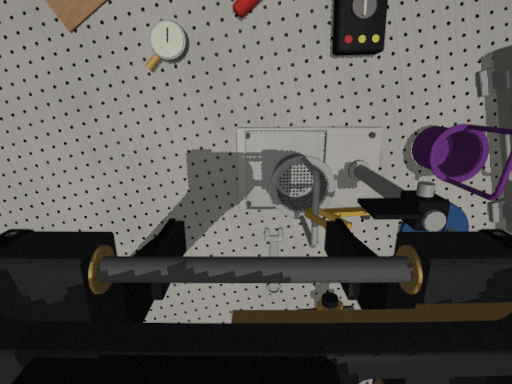

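Wrist view 1 shows the basket at (300,182), the bail crossbar around (315,175–245), the yellow hook at (305–370,210–225) and the purple decoy at (450,150). Next, a tilted side view for triangulation and the lean.

```bash

python3 -m creep '[[[1,8,10,0,0,-0.1,0],[1,16,20,0,0,-0.2,0],[1,24,30,0,0,-0.3,0],[1,32,40,0,0,-0.4,0],[1,40,40,0,0,-0.45,0]]]' 
python3 -m creep '[[[1,0,0,0,0,0,0],[1,0,0,0,0,0,0],[1,0,0,0,0,0,0]]]' >/dev/null
python3 - <<'E'
from h import *
P=ctrl.camera_params("wrist");im=ctrl.get_image("wrist");np.savez("pics/w2.npz",im=im,**P)
z=np.load("pics/w1.npz")["im"]
a=cv2.resize(im[60:260,190:390,::-1],(400,400),interpolation=3);b=cv2.resize(z[110:260,230:380,::-1],(400,400),interpolation=3)
cv2.imwrite("pics/w2.png",np.hstack([a,b]));print(np.round(P["pose"],3))
E
```

```text
time: 2.65
position: [0.5007, 0.2842, 0.3802]
tool_rot: [2.224, 1.73, -0.518]
ft_force: [-0.7, 0.4, -1.1]
grip_width: 1.0
[[ 0.968 -0.185 -0.17   0.537]
 [-0.252 -0.715 -0.653  0.419]
 [-0.001  0.674 -0.738  0.495]
 [ 0.     0.     0.     1.   ]]
```

View pics/w2.png

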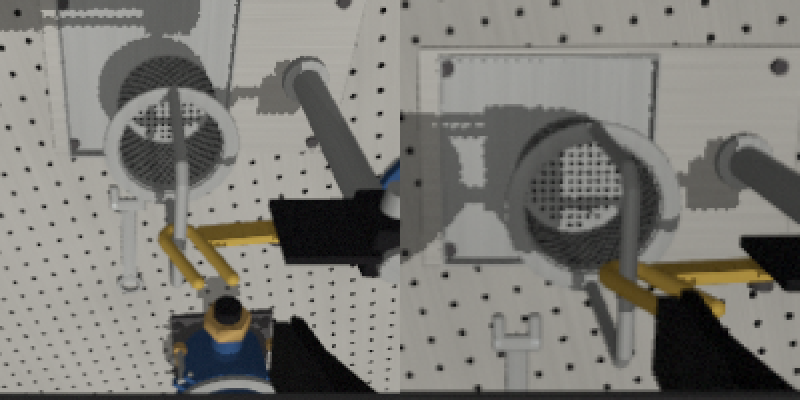

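Side view (left crop, 2x): crossbar from (182,160) to (178,225), hook front leg from (172,243) to its tip (199,286), back leg from (197,234) to its tip (234,282). The legs clearly lean towards the post. Now measure.

```bash
cat > m.py <<'E'
from h import *
def ld(n):
    z=np.load(f"pics/{n}.npz");return z["im"],{k:z[k] if k!="k1" else float(z[k]) for k in("K","k1","pose")}
def barline(im,p0,p1,hw=8):
    g=cv2.GaussianBlur(cv2.cvtColor(im,cv2.COLOR_RGB2GRAY),(3,3),0).astype(float);pts=[];ws=[]
    for r in range(int(p0[1]),int(p1[1])+1):
        c=p0[0]+(p1[0]-p0[0])*(r-p0[1])/(p1[1]-p0[1])
        xs=np.arange(int(c)-hw,int(c)+hw+1);d=np.gradient(g[r,xs])
        # strongest edge on each side 2..6 px from centre
        def best(s):
            m=[(abs(d[i]),xs[i]) for i in range(len(xs)) if 2<=s*(xs[i]-c)<=6];return max(m)
        a,b=best(-1),best(1)
        if min(a[0],b[0])>5: pts.append(((a[1]+b[1])/2,r));ws.append(b[1]-a[1])
    pts=np.array(pts);k=np.polyfit(pts[:,1],pts[:,0],1)
    for _ in range(3):
        e=abs(np.polyval(k,pts[:,1])-pts[:,0]);m=e<max(.8,2*np.median(e));k=np.polyfit(pts[m,1],pts[m,0],1)
    return k,np.median(ws),m.sum(),e[m].std()
E
cat > meas.py <<'E'
from m import *
i1,P1=ld("w1");i2,P2=ld("w2")
f2=lambda x,y:(190+x/2,60+y/2);f1=lambda x,y:(230+(x-400)/2.667,110+y/2.667)
b1=barline(i1,f1(630,178),f1(625,250));b2=barline(i2,f2(182,168),f2(179,224))
print(b1,b2)
# plane of view2 ray pair intersected by view1 rays
def on(k,r):return (np.polyval(k,r),r)
def pl(k,r0,r1,P):
    o,a=ray(on(k,r0),P);_,b=ray(on(k,r1),P);n=np.cross(a,b);return o,n/np.linalg.norm(n)
o2,n2=pl(b2[0],144,172,P2);o1,n1=pl(b1[0],176,204,P1)
d=np.cross(n1,n2);d/=np.linalg.norm(d);print("bar dir",d, "yaw of x axis deg",np.degrees(np.arctan2(d[1],d[0]))+ (90 if d[1]<0 else -90))
print("plane angle",np.degrees(np.arccos(abs(n1@n2))))
for r in (178,190,204):
    for nm,z in(("z.23",.23),):print("v1 z=.23",r,plane(on(b1[0],r),P1,z))
for r in (145,158,172):print("v2 z=.23",r,plane(on(b2[0],r),P2,.23))
print("corner +y",tri([(f1(630,163),P1),(f2(182,158),P2)]))
print("back tip",tri([(f1(718,310),P1),(f2(235,283),P2)]))
print("hook x bar front",tri([(f1(606,277),P1),(f2(167,238),P2)]))
# base yaw (top plane .01)
c=[f1(420,47),f1(795,48)];q=[plane(u,P1,.01) for u in c];print("base edge",q,np.degrees(np.arctan2(*(q[1]-q[0])[[1,0]])))
for P,im,nm in((P1,i1,"v1"),(P2,i2,"v2")):
    h=cv2.cvtColor(im,cv2.COLOR_RGB2HSV);m=cv2.inRange(h,(15,120,70),(32,255,255));m[:100]=0;m[232:]=0;m[:,:230]=0
    n,l,s,ct=cv2.connectedComponentsWithStats(m);print(nm,[(s[i].tolist()) for i in range(1,n) if s[i][4]>30])
E
python3 meas.py
```

```text
(array([9.78806240e-03, 3.13592589e+02]), np.float64(7.0), np.int64(22), np.float64(0.21810013401628986)) (array([-7.25232622e-03,  2.82017241e+02]), np.float64(6.0), np.int64(28), np.float64(0.16431683402720382))
bar dir [ 0.20556888  0.97055808 -0.12553266] yaw of x axis deg -11.958784104078589
plane angle 7.1324970540399555
v1 z=.23 178 [0.51649124 0.23358224 0.23      ]
v1 z=.23 190 [0.51388787 0.2195991  0.23      ]
v1 z=.23 204 [0.51077397 0.20282795 0.23      ]
v2 z=.23 145 [0.5192571 0.2392399 0.23     ]
v2 z=.23 158 [0.51573305 0.22184259 0.23      ]
v2 z=.23 172 [0.51163394 0.20158715 0.23      ]
corner +y (array([0.52050239, 0.23764268, 0.21644417]), [np.float64(0.6288321145696195), np.float64(0.6288321145696768)])
back tip (array([0.53554104, 0.18591832, 0.27008953]), [np.float64(0.5501955477723036), np.float64(0.550195547772308)])
hook x bar front (array([0.49990794, 0.19167677, 0.22771014]), [np.float64(0.9042203746534739), np.float64(0.9042203746535217)])
base edge [array([0.42845788, 0.29454468, 0.01      ]), array([0.67805963, 0.22960432, 0.01      ])] -14.583654796148542
v1 [[319, 207, 51, 14, 407], [305, 208, 21, 20, 163], [342, 219, 10, 10, 41]]
v2 [[284, 170, 46, 33, 583], [270, 172, 22, 33, 217], [292, 213, 23, 18, 213]]
```

```bash
cat > lean.py <<'E'
from m import *
i2,P=ld("w2");h=cv2.cvtColor(i2,cv2.COLOR_RGB2HSV);m=cv2.inRange(h,(15,120,70),(32,255,255))
ex=np.array([np.cos(np.radians(-14.5)),np.sin(np.radians(-14.5)),0]);ny=np.array([-ex[1],ex[0],0]);c=np.array([.5088,.190,.2315])
def hp(uv):
    o,d=ray(uv,P);X=o+d*((c-o)@ny)/(d@ny);return 1e3*np.array([(X-c)@ex,X[2]-c[2]])
f2=lambda x,y:(190+x/2,60+y/2)
for nm,a,b in(("front",f2(176,250),f2(194,278)),("back",f2(203,242),f2(230,276))):
    q=[]
    for r in range(int(a[1]),int(b[1])+1):
        x=a[0]+(b[0]-a[0])*(r-a[1])/(b[1]-a[1]);xs=[u for u in range(int(x)-7,int(x)+8) if m[r,u]]
        if xs:q.append(hp((np.mean(xs),r)))
    q=np.array(q);k=np.polyfit(q[:,1],q[:,0],1);print(nm,len(q),"lean",np.degrees(np.arctan(k[0])),"x offset at z=bend",k[1],"perp",k[1]*np.cos(np.arctan(k[0])))
print("tips",hp(f2(199,287)),hp(f2(235,284)))
P=ctrl.camera_params("wrist")
# goal for pregrasp / grasp, bar point 26mm toward +y
g=np.array([.5088,.190,.230])+.026*np.array([.2,.98,0]);s=ctrl.get_state()
print(g,s["position"],totool(g+[0,0,.15]-s["position"]))
E
python3 lean.py
```

```text
front 15 lean 26.640041538543787 x offset at z=bend -10.651077537677835 perp -9.520370852666513
back 18 lean 22.876412162160086 x offset at z=bend 12.45456074779641 perp 11.47495380035955
tips [ 7.59163316 39.27899911] [27.98306431 36.9564022 ]
[0.514   0.21548 0.23   ] [0.50021829 0.28156404 0.3838714 ] [-52.84396957  29.95057416  29.70693717]
```

```bash
python3 - <<'E'
from m import *
i1,P1=ld("w1");i2,P2=ld("w2")
f2=lambda x,y:(190+x/2,60+y/2);f1=lambda x,y:(230+(x-400)/2.667,110+y/2.667)
print(tri([(f1(742,240),P1),(f2(272,200),P2)]),tri([(f1(758,268),P1),(f2(282,262),P2)]))
S,T=ctrl.camera_params("scene"),ctrl.camera_params("top")
print("cap",tri([((297,150),S),((204.4,172.4),T)]), tri([((433,220),P1),((297,150),S),((204.4,172.4),T)]))
E
python3 -m creep '[[[1,-10,5,0,0,0.1,0],[1,-20,10,0,0,0.2,0],[1,-30,15,0,0,0.3,0],[1,-40,20,0,0,0.4,0],[1,-40,20,0,0,0.45,0]]]' 
python3 -m creep '[[[1,0,0,0,0,0,0],[1,0,0,0,0,0,0]]]' 
python3 - <<'E'
from h import *
g=np.array([.5148,.2154,.230]);s=ctrl.get_state();print(R.from_rotvec(s["tool_rot"]).as_matrix().round(3),totool(g-s["position"]))
E
```

```text
(array([0.56851058, 0.18185688, 0.19958769]), [np.float64(0.35387573958382146), np.float64(0.3538757395837077)]) (array([0.55833367, 0.19609548, 0.26762275]), [np.float64(4.976105860162824), np.float64(4.976105860163114)])
cap (array([0.62823264, 0.16159469, 0.25593067]), [np.float64(0.025989900451095022), np.float64(0.02598990045086413)]) (array([0.62848128, 0.16197936, 0.25552925]), [np.float64(0.667885324598416), np.float64(0.382642443922113), np.float64(0.3792458951961696)])
time: 3.5
position: [0.5115, 0.2378, 0.4038]
tool_rot: [-2.49, -1.914, -0.014]
ft_force: [-1.1, -0.2, 0.6]
grip_width: 1.002
time: 3.7
position: [0.51, 0.2426, 0.4009]
tool_rot: [-2.484, -1.923, -0.002]
ft_force: [-0.4, 0.7, -0.5]
grip_width: 1.002
[[ 0.25   0.968  0.001]
 [ 0.968 -0.25   0.001]
 [ 0.001  0.001 -1.   ]] [-25.30201393  11.36428882 170.8903708 ]
```

```bash

python3 -m creep '[[[1,-25,11,30,0,0,0],[1,-25,11,70,0,0,0],[1,-25,11,105,0,0,0],[1,-25,11,135,0,0,0],[1,-25,11,150,0,0,0]]]' >/dev/null
python3 -m creep '[[[1,0,0,0,0,0,0],[1,0,0,0,0,0,0],[1,0,0,0,0,0,0]]]' 
python3 - <<'E'
from h import *
P=ctrl.camera_params("wrist");im=ctrl.get_image("wrist");np.savez("pics/w3.npz",im=im,**P)
cv2.imwrite("pics/w3.png",im[...,::-1])
g=np.array([.5145,.216,.230]);s=ctrl.get_state();print(totool(g-s["position"]),s["position"],proj(g,P),proj(g-[.0052,.0255,0],P),proj(s["position"],P))
E
```

```text
time: 4.5
position: [0.5158, 0.2168, 0.2519]
tool_rot: [2.483, 1.924, 0.005]
ft_force: [0.3, 0.4, 0.7]
grip_width: 0.998
[-1.02365794 -1.18903594 21.85545204] [0.5158456  0.21666254 0.2518603 ] [252.56132536 222.86794071] [254.52905575 256.12673683] [254.1536613  235.60959931]
```

View pics/w3.png

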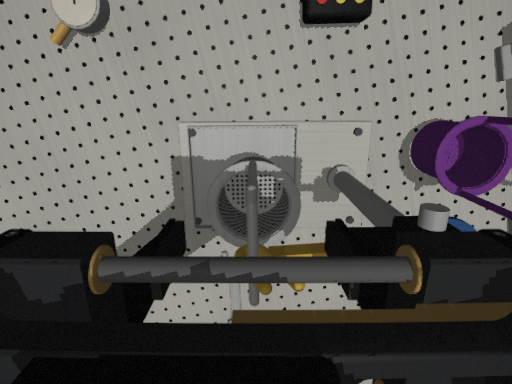

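The bar shows at column about 252, between the fingertips, with the hook beside it at (245–300, 255–290). I'll measure the offset.

```bash
python3 - <<'E'
from m import *
i,P=ld("w3");b=barline(i,(252,196),(253,240));print(b)
s=ctrl.get_state();p=s["position"]
for z in(.230,.226): q=proj([*p[:2],z],P);print(z,q,"bar col",np.polyval(b[0],q[1]))
X=[plane((np.polyval(b[0],r),r),P,.23) for r in(200,238)];print(X,np.degrees(np.arctan2(*(X[1]-X[0])[[1,0]])))
o,d=ray((np.polyval(b[0],225),225),P)
g=X[1];print("tool y offset of bar (mm)",totool(plane((np.polyval(b[0],q[1]),q[1]),P,.23)-[*p[:2],.23]))
E
```

```text
(array([3.26086957e-03, 2.51243841e+02]), np.float64(10.0), np.int64(24), np.float64(0.15333676213940167))
0.23 [254.19841677 221.56437816] bar col 251.96633311720464
0.226 [254.20561598 219.30735081] bar col 251.95897324540647
[array([0.51830588, 0.23234331, 0.23      ]), array([0.51120229, 0.20489441, 0.23      ])] -104.50944498859823
tool y offset of bar (mm) [ 1.68999479e+00 -1.54568423e+00 -1.28672278e-04]
```

```bash

python3 -m creep '[[[1,0,-1.5,12,0,0,0],[1,0,-1.5,24,0,0,0],[1,0,-1.5,32,0,0,0],[1,0,-1.5,37,0,0,0],[1,0,-1.5,37,0,0,0]]]' 
python3 -m creep '[[[0.3,0,0,0,0,0,0],[0.3,0,0,0,0,0,0],[0.3,0,0,0,0,0,0],[0.3,0,0,0,0,0,0],[0.2,0,0,0,0,0,0]]]' 3
python3 -m creep '[[[0.2,0,0,0,0,0,0],[0.17,0,0,0,0,0,0],[0.14,0,0,0,0,0,0],[0.11,0,0,0,0,0,0],[0.11,0,0,0,0,0,0]]]' 3
```

```text
time: 5.05
position: [0.5128, 0.2162, 0.2117]
tool_rot: [-2.484, -1.923, 0.003]
ft_force: [0.4, -0.2, 0.7]
grip_width: 1.004
time: 5.55
position: [0.5135, 0.2165, 0.2132]
tool_rot: [2.484, 1.923, 0.001]
ft_force: [-0.1, 0.3, -0.5]
grip_width: 0.628
time: 6.05
position: [0.5134, 0.2164, 0.213]
tool_rot: [2.484, 1.923, 0.0]
ft_force: [-0.5, 0.2, -0.9]
grip_width: 0.177
```

```bash

python3 -m creep '[[[0.1,0,0,0,0,0,0],[0.08,0,0,0,0,0,0],[0.05,0,0,0,0,0,0]]]' 3
python3 -m creep '[[[0,0,0,0,0,0,0],[0,0,0,0,0,0,0]]]' 3
for i in 1 2 3; do python3 -m creep '[[[0,0,0,0,0,0,0]]]' 3 | grep -E "ft|wid"; done
```

```text
time: 6.35
position: [0.5137, 0.2164, 0.213]
tool_rot: [2.484, 1.923, 0.001]
ft_force: [1.5, -0.5, -0.4]
grip_width: 0.087
time: 6.55
position: [0.5136, 0.2164, 0.2131]
tool_rot: [2.484, 1.923, 0.001]
ft_force: [0.7, -0.6, -0.2]
grip_width: 0.088
ft_force: [1.6, 0.5, 0.5]
grip_width: 0.085
ft_force: [0.8, -0.0, 0.6]
grip_width: 0.089
ft_force: [1.1, -0.0, -0.6]
grip_width: 0.089
```

```bash

cat > f.py <<'E'
import sys,re,numpy as np
# averages the force printed by creep, in stand axes (x toward post, y, z up)
t=sys.stdin.read();F=np.array([[float(v) for v in m.split(",")] for m in re.findall(r"ft_force: \[(.*?)\]",t)])
p=np.array([[float(v) for v in m.split(",")] for m in re.findall(r"position: \[(.*?)\]",t)])
c,s=np.cos(np.radians(-14.5)),np.sin(np.radians(-14.5));M=np.array([[c,s,0],[-s,c,0],[0,0,1]])
F=F@M.T;print("F stand",F.mean(0).round(2),"max|Fx|",abs(F[:,0]).max().round(1),"pos",p[-1],"w",re.findall(r"grip_width: (\S+)",t)[-1],re.findall(r"time: (\S+)",t)[-1])
E
(python3 -m creep '[[[0,0,0,0,0,0,0]]]' 20;python3 -m creep '[[[0,0,0,0,0,0,0]]]' 35;python3 -m creep '[[[0,0,0,0,0,0,0]]]' 50;python3 -m creep '[[[0,0,0,0,0,0,0]]]') | python3 f.py
(python3 -m creep '[[[0,0,0,-1,0,0,0]]]';python3 -m creep '[[[0,0,0,0,0,0,0]]]';python3 -m creep '[[[0,0,0,0,0,0,0]]]')| python3 f.py
(python3 -m creep '[[[0,0,0.4,-1,0,0,0]]]';python3 -m creep '[[[0,0,0,0,0,0,0]]]';python3 -m creep '[[[0,0,0,0,0,0,0]]]')| python3 f.py
(python3 -m creep '[[[0,0,0.5,-1,0,0,0]]]';python3 -m creep '[[[0,0,0,0,0,0,0]]]';python3 -m creep '[[[0,0,0,0,0,0,0]]]')| python3 f.py
```

```text
F stand [ 1.64  0.35 -0.32] max|Fx| 2.3 pos [0.5135 0.2164 0.213 ] w 0.073 7.25
F stand [ 1.1   0.01 -2.07] max|Fx| 1.7 pos [0.513  0.2164 0.2136] w 0.073 7.55
F stand [ 0.08  0.36 -2.37] max|Fx| 0.5 pos [0.5135 0.2164 0.2148] w 0.074 7.85
F stand [ 0.32 -0.19 -2.63] max|Fx| 0.8 pos [0.5143 0.2163 0.216 ] w 0.075 8.15
```

```bash

(python3 -m creep '[[[0,0,0.9,-2,0,0,0]]]';python3 -m creep '[[[0,0,0,0,0,0,0]]]';python3 -m creep '[[[0,0,0,0,0,0,0]]]')| python3 f.py
(python3 -m creep '[[[0,0,0.9,-2,0,0,0]]]';python3 -m creep '[[[0,0,0,0,0,0,0]]]';python3 -m creep '[[[0,0,0,0,0,0,0]]]')| python3 f.py
echo probe+; (python3 -m creep '[[[0,0,0.7,0,0,0,0]]]';python3 -m creep '[[[0,0,0,0,0,0,0]]]';python3 -m creep '[[[0,0,0,0,0,0,0]]]')| python3 f.py
```

```text
F stand [ 0.33 -0.09 -2.6 ] max|Fx| 0.5 pos [0.5152 0.216  0.2181] w 0.074 8.45
F stand [ 0.2  -0.12 -2.57] max|Fx| 0.5 pos [0.5161 0.2158 0.2201] w 0.073 8.75
probe+
F stand [-0.52  0.42 -2.57] max|Fx| 1.1 pos [0.5167 0.2156 0.2199] w 0.067 9.05
```

```bash

(python3 -m creep '[[[0,0,0.7,0,0,0,0]]]';python3 -m creep '[[[0,0,0,0,0,0,0]]]';python3 -m creep '[[[0,0,0,0,0,0,0]]]')| python3 f.py
echo back; (python3 -m creep '[[[0,0,-1.4,0,0,0,0]]]';python3 -m creep '[[[0,0,0,0,0,0,0]]]';python3 -m creep '[[[0,0,0,0,0,0,0]]]')| python3 f.py
(python3 -m creep '[[[0,0,-0.7,0,0,0,0]]]';python3 -m creep '[[[0,0,0,0,0,0,0]]]';python3 -m creep '[[[0,0,0,0,0,0,0]]]')| python3 f.py
```

```text
F stand [ 0.28 -0.27 -2.57] max|Fx| 0.9 pos [0.5174 0.2154 0.22  ] w 0.075 9.35
back
F stand [ 0.05  0.08 -2.2 ] max|Fx| 0.4 pos [0.5159 0.2158 0.22  ] w 0.077 9.65
F stand [ 0.13 -0.1  -2.7 ] max|Fx| 0.7 pos [0.5153 0.216  0.22  ] w 0.072 9.95
```

```bash

(python3 -m creep '[[[0,0,-0.7,0,0,0,0]]]';python3 -m creep '[[[0,0,0,0,0,0,0]]]';python3 -m creep '[[[0,0,0,0,0,0,0]]]')| python3 f.py
echo plus; (python3 -m creep '[[[0,0,2.8,0,0,0,0]]]';python3 -m creep '[[[0,0,0,0,0,0,0]]]';python3 -m creep '[[[0,0,0,0,0,0,0]]]')| python3 f.py
(python3 -m creep '[[[0,0,0.6,0,0,0,0]]]';python3 -m creep '[[[0,0,0,0,0,0,0]]]';python3 -m creep '[[[0,0,0,0,0,0,0]]]')| python3 f.py
```

```text
F stand [ 0.57  0.08 -2.4 ] max|Fx| 0.9 pos [0.5147 0.2161 0.22  ] w 0.071 10.25
plus
F stand [-0.23  0.35 -2.37] max|Fx| 1.3 pos [0.5174 0.2154 0.2199] w 0.076 10.55
F stand [ 0.05  0.08 -2.87] max|Fx| 0.3 pos [0.5179 0.2153 0.22  ] w 0.074 10.85
```

```bash

(python3 -m creep '[[[0,0,-1.6,0,0,0,0]]]';python3 -m creep '[[[0,0,0,0,0,0,0]]]';python3 -m creep '[[[0,0,0,0,0,0,0]]]')| python3 f.py
for i in a; do
(python3 -m creep '[[[0,0,1,-2,0,0,0]]]';python3 -m creep '[[[0,0,0,0,0,0,0]]]';python3 -m creep '[[[0,0,0,0,0,0,0]]]')| python3 f.py
(python3 -m creep '[[[0,0,1,-2,0,0,0]]]';python3 -m creep '[[[0,0,0,0,0,0,0]]]';python3 -m creep '[[[0,0,0,0,0,0,0]]]')| python3 f.py
(python3 -m creep '[[[0,0,1,-2,0,0,0]]]';python3 -m creep '[[[0,0,0,0,0,0,0]]]';python3 -m creep '[[[0,0,0,0,0,0,0]]]')| python3 f.py
(python3 -m creep '[[[0,0,1,-2,0,0,0]]]';python3 -m creep '[[[0,0,0,0,0,0,0]]]';python3 -m creep '[[[0,0,0,0,0,0,0]]]')| python3 f.py
done
```

```text
F stand [ 0.61  0.02 -2.1 ] max|Fx| 1.1 pos [0.5163 0.2158 0.22  ] w 0.069 11.15
F stand [ 0.05 -0.33 -2.9 ] max|Fx| 0.3 pos [0.5175 0.2154 0.2221] w 0.077 11.45
F stand [-0.14 -0.   -2.47] max|Fx| 0.5 pos [0.5184 0.2152 0.224 ] w 0.071 11.75
F stand [-0.03  0.1  -2.67] max|Fx| 0.7 pos [0.5194 0.215  0.226 ] w 0.069 12.05
F stand [-0.19  0.09 -2.53] max|Fx| 0.4 pos [0.5204 0.2147 0.2281] w 0.071 12.35
```

Now at 15 mm up with nearly zero lateral force. I'll probe the walls here to fix the lean, with small steps in each direction.

```bash

(python3 -m creep '[[[0,0,1.2,0,0,0,0]]]';python3 -m creep '[[[0,0,0,0,0,0,0]]]';python3 -m creep '[[[0,0,0,0,0,0,0]]]')| python3 f.py
(python3 -m creep '[[[0,0,0.5,0,0,0,0]]]';python3 -m creep '[[[0,0,0,0,0,0,0]]]';python3 -m creep '[[[0,0,0,0,0,0,0]]]')| python3 f.py
(python3 -m creep '[[[0,0,-2.9,0,0,0,0]]]';python3 -m creep '[[[0,0,0,0,0,0,0]]]';python3 -m creep '[[[0,0,0,0,0,0,0]]]')| python3 f.py
(python3 -m creep '[[[0,0,-0.5,0,0,0,0]]]';python3 -m creep '[[[0,0,0,0,0,0,0]]]';python3 -m creep '[[[0,0,0,0,0,0,0]]]')| python3 f.py
```

```text
F stand [-0.03  0.27 -2.5 ] max|Fx| 0.2 pos [0.5214 0.2144 0.2279] w 0.078 12.65
F stand [ 0.26  0.2  -2.93] max|Fx| 0.6 pos [0.5219 0.2143 0.228 ] w 0.073 12.95
F stand [ 0.06  0.02 -2.63] max|Fx| 0.4 pos [0.519  0.2151 0.228 ] w 0.075 13.25
F stand [ 0.06  0.15 -2.3 ] max|Fx| 0.9 pos [0.5186 0.2151 0.228 ] w 0.074 13.55
```

```bash

(python3 -m creep '[[[0,0,-0.5,0,0,0,0]]]';python3 -m creep '[[[0,0,0,0,0,0,0]]]';python3 -m creep '[[[0,0,0,0,0,0,0]]]')| python3 f.py
(python3 -m creep '[[[0,0,-0.5,0,0,0,0]]]';python3 -m creep '[[[0,0,0,0,0,0,0]]]';python3 -m creep '[[[0,0,0,0,0,0,0]]]')| python3 f.py
(python3 -m creep '[[[0,0,4.7,0,0,0,0]]]';python3 -m creep '[[[0,0,0,0,0,0,0]]]';python3 -m creep '[[[0,0,0,0,0,0,0]]]')| python3 f.py

```

```text
F stand [ 1.   -0.15 -2.77] max|Fx| 2.0 pos [0.5184 0.2152 0.228 ] w 0.072 13.85
F stand [ 3.09  0.18 -2.97] max|Fx| 3.5 pos [0.5181 0.2152 0.2281] w 0.072 14.15
F stand [ 0.25 -0.04 -2.43] max|Fx| 1.5 pos [0.5219 0.2143 0.2278] w 0.075 14.45
```

```bash

(python3 -m creep '[[[0,0,-2,0,0,0,0]]]';python3 -m creep '[[[0,0,0,0,0,0,0]]]')| python3 f.py
(python3 -m creep '[[[0,0,1,-2,0,0,0]]]';python3 -m creep '[[[0,0,0,0,0,0,0]]]';python3 -m creep '[[[0,0,0,0,0,0,0]]]')| python3 f.py
(python3 -m creep '[[[0,0,1,-2,0,0,0]]]';python3 -m creep '[[[0,0,0,0,0,0,0]]]';python3 -m creep '[[[0,0,0,0,0,0,0]]]')| python3 f.py
(python3 -m creep '[[[0,0,1,-2,0,0,0]]]';python3 -m creep '[[[0,0,0,0,0,0,0]]]';python3 -m creep '[[[0,0,0,0,0,0,0]]]')| python3 f.py
(python3 -m creep '[[[0,0,1,-2,0,0,0]]]';python3 -m creep '[[[0,0,0,0,0,0,0]]]';python3 -m creep '[[[0,0,0,0,0,0,0]]]')| python3 f.py
(python3 -m creep '[[[0,0,1,-2,0,0,0]]]';python3 -m creep '[[[0,0,0,0,0,0,0]]]';python3 -m creep '[[[0,0,0,0,0,0,0]]]')| python3 f.py
```

```text
F stand [ 0.35  0.25 -2.55] max|Fx| 1.1 pos [0.5198 0.2149 0.2279] w 0.073 14.65
F stand [-0.11  0.01 -2.73] max|Fx| 0.9 pos [0.5214 0.2144 0.2301] w 0.072 14.95
F stand [ 0.29 -0.06 -2.83] max|Fx| 0.6 pos [0.5223 0.2142 0.232 ] w 0.076 15.25
F stand [ 0.22 -0.46 -2.43] max|Fx| 0.6 pos [0.5232 0.214  0.2341] w 0.074 15.55
F stand [-0.24  0.01 -2.13] max|Fx| 0.6 pos [0.5242 0.2137 0.236 ] w 0.074 15.85
F stand [ 0.05 -0.19 -2.57] max|Fx| 1.0 pos [0.5252 0.2134 0.2381] w 0.074 16.15
```

At 25 mm up it is still free. I'll probe the walls once more here, then recentre.

```bash

(python3 -m creep '[[[0,0,-1.4,0,0,0,0]]]';python3 -m creep '[[[0,0,0,0,0,0,0]]]';python3 -m creep '[[[0,0,0,0,0,0,0]]]')| python3 f.py
(python3 -m creep '[[[0,0,-0.5,0,0,0,0]]]';python3 -m creep '[[[0,0,0,0,0,0,0]]]';python3 -m creep '[[[0,0,0,0,0,0,0]]]')| python3 f.py
(python3 -m creep '[[[0,0,-0.4,0,0,0,0]]]';python3 -m creep '[[[0,0,0,0,0,0,0]]]';python3 -m creep '[[[0,0,0,0,0,0,0]]]')| python3 f.py
```

```text
F stand [-0.05  0.61 -2.2 ] max|Fx| 0.4 pos [0.5237 0.2138 0.238 ] w 0.075 16.45
F stand [-0.44  0.09 -2.4 ] max|Fx| 1.2 pos [0.5233 0.2139 0.238 ] w 0.072 16.75
F stand [ 1.12 -0.61 -2.3 ] max|Fx| 1.3 pos [0.5231 0.2139 0.238 ] w 0.071 17.05
```

```bash

(python3 -m creep '[[[0,0,2.1,0,0,0,0]]]';python3 -m creep '[[[0,0,0,0,0,0,0]]]')| python3 f.py
(python3 -m creep '[[[0,0,0.95,-2,0,0,0]]]';python3 -m creep '[[[0,0,0,0,0,0,0]]]';python3 -m creep '[[[0,0,0,0,0,0,0]]]')| python3 f.py
(python3 -m creep '[[[0,0,0.95,-2,0,0,0]]]';python3 -m creep '[[[0,0,0,0,0,0,0]]]';python3 -m creep '[[[0,0,0,0,0,0,0]]]')| python3 f.py
(python3 -m creep '[[[0,0,0.95,-2,0,0,0]]]';python3 -m creep '[[[0,0,0,0,0,0,0]]]';python3 -m creep '[[[0,0,0,0,0,0,0]]]')| python3 f.py
(python3 -m creep '[[[0,0,0.95,-2,0,0,0]]]';python3 -m creep '[[[0,0,0,0,0,0,0]]]';python3 -m creep '[[[0,0,0,0,0,0,0]]]')| python3 f.py
(python3 -m creep '[[[0,0,0.95,-2,0,0,0]]]';python3 -m creep '[[[0,0,0,0,0,0,0]]]';python3 -m creep '[[[0,0,0,0,0,0,0]]]')| python3 f.py
```

```text
F stand [ 0.38 -0.06 -2.65] max|Fx| 0.7 pos [0.525  0.2134 0.2379] w 0.072 17.25
F stand [-0.77  0.04 -2.53] max|Fx| 1.2 pos [0.5259 0.2133 0.2401] w 0.072 17.55
F stand [ 0.22 -0.05 -2.53] max|Fx| 0.7 pos [0.5268 0.213  0.2421] w 0.072 17.85
F stand [-0.02  0.2  -2.7 ] max|Fx| 0.7 pos [0.5277 0.2128 0.2441] w 0.072 18.15
F stand [-0.1   0.39 -2.5 ] max|Fx| 0.4 pos [0.5287 0.2125 0.2461] w 0.076 18.45
F stand [-0.29  0.06 -2.07] max|Fx| 0.8 pos [0.5296 0.2123 0.2481] w 0.073 18.75
```

```bash

(python3 -m creep '[[[0,0,0.95,-2,0,0,0]]]';python3 -m creep '[[[0,0,0,0,0,0,0]]]';python3 -m creep '[[[0,0,0,0,0,0,0]]]')| python3 f.py
(python3 -m creep '[[[0,0,0.95,-2,0,0,0]]]';python3 -m creep '[[[0,0,0,0,0,0,0]]]';python3 -m creep '[[[0,0,0,0,0,0,0]]]')| python3 f.py
(python3 -m creep '[[[0,0,0.95,-2,0,0,0]]]';python3 -m creep '[[[0,0,0,0,0,0,0]]]';python3 -m creep '[[[0,0,0,0,0,0,0]]]')| python3 f.py
(python3 -m creep '[[[0,0,0.95,-2,0,0,0]]]';python3 -m creep '[[[0,0,0,0,0,0,0]]]';python3 -m creep '[[[0,0,0,0,0,0,0]]]')| python3 f.py
```

```text
F stand [-0.2  -0.02 -2.57] max|Fx| 0.4 pos [0.5305 0.2121 0.2501] w 0.072 19.05
F stand [-0.23 -0.16 -3.  ] max|Fx| 0.5 pos [0.5314 0.2118 0.2521] w 0.07 19.35
F stand [ 0.08  0.09 -2.5 ] max|Fx| 0.4 pos [0.5324 0.2116 0.2541] w 0.075 19.65
F stand [ 0.23  0.06 -2.63] max|Fx| 0.6 pos [0.5333 0.2113 0.2561] w 0.071 19.95
```

```bash

(python3 -m creep '[[[0,0,0.95,-2,0,0,0]]]';python3 -m creep '[[[0,0,0,0,0,0,0]]]';python3 -m creep '[[[0,0,0,0,0,0,0]]]')| python3 f.py
(python3 -m creep '[[[0,0,0.95,-2,0,0,0]]]';python3 -m creep '[[[0,0,0,0,0,0,0]]]';python3 -m creep '[[[0,0,0,0,0,0,0]]]')| python3 f.py
(python3 -m creep '[[[0,0,0.95,-2,0,0,0]]]';python3 -m creep '[[[0,0,0,0,0,0,0]]]';python3 -m creep '[[[0,0,0,0,0,0,0]]]')| python3 f.py
(python3 -m creep '[[[0,0,0.95,-2,0,0,0]]]';python3 -m creep '[[[0,0,0,0,0,0,0]]]';python3 -m creep '[[[0,0,0,0,0,0,0]]]')| python3 f.py
(python3 -m creep '[[[0,0,0.5,-1,0,0,0]]]';python3 -m creep '[[[0,0,0,0,0,0,0]]]';python3 -m creep '[[[0,0,0,0,0,0,0]]]')| python3 f.py
```

```text
F stand [-0.08 -0.09 -2.3 ] max|Fx| 0.8 pos [0.5342 0.2111 0.2581] w 0.072 20.25
F stand [-0.32  0.19 -2.67] max|Fx| 0.7 pos [0.5351 0.2109 0.2601] w 0.075 20.55
F stand [-0.15  0.03 -1.93] max|Fx| 0.9 pos [0.536  0.2106 0.262 ] w 0.071 20.85
F stand [ 0.25 -0.18 -1.93] max|Fx| 1.2 pos [0.537  0.2104 0.2641] w 0.076 21.15
F stand [-0.18  0.02 -2.33] max|Fx| 0.5 pos [0.5374 0.2103 0.265 ] w 0.07 21.45
```

```bash

(python3 -m creep '[[[0,0,0.9,-2,0,0,0]]]';python3 -m creep '[[[0,0,0,0,0,0,0]]]')| python3 f.py
(python3 -m creep '[[[0,0,-2,0,0,0,0]]]';python3 -m creep '[[[0,0,-2,0,0,0,0]]]')| python3 f.py
(python3 -m creep '[[[0,0,-2,0,0,0,0]]]';python3 -m creep '[[[0,0,-2,0,0,0,0]]]')| python3 f.py
(python3 -m creep '[[[0,0,-3,0,0,0,0]]]';python3 -m creep '[[[0,0,-3,0,0,0,0]]]')| python3 f.py
(python3 -m creep '[[[0,0,-3,0,0,0,0]]]';python3 -m creep '[[[0,0,-3,0,0,0,0]]]')| python3 f.py
```

```text
F stand [-0.1  -0.03 -2.2 ] max|Fx| 0.3 pos [0.5385 0.21   0.2673] w 0.076 21.65
F stand [ 0.31  0.18 -2.5 ] max|Fx| 0.4 pos [0.5342 0.2111 0.2669] w 0.074 21.85
F stand [ 0.48  0.33 -2.45] max|Fx| 0.9 pos [0.5302 0.2122 0.267 ] w 0.073 22.05
F stand [-0.14 -0.24 -2.85] max|Fx| 0.3 pos [0.5244 0.2136 0.267 ] w 0.075 22.25
F stand [ 0.14  0.66 -2.15] max|Fx| 0.4 pos [0.5186 0.2152 0.267 ] w 0.072 22.45
```

It is clear of the tip. I'll draw it well away, raise it and carry it towards the housing.

```bash

(python3 -m creep '[[[0,0,-12,0,0,0,0],[0,0,-28,0,0,0,0],[0,0,-44,0,0,0,0],[0,0,-60,0,0,0,0],[0,0,-75,0,0,0,0]]]'
python3 -m creep '[[[0,0,-8,-15,0,0,0],[0,0,-15,-35,0,0,0],[0,0,-15,-55,0,0,0],[0,0,-15,-75,0,0,0],[0,0,-15,-93,0,0,0]]]'
python3 -m creep '[[[0,-15,4,0,0,0,0],[0,-38,10,0,0,0,0],[0,-60,16,0,0,0,0],[0,-83,22,0,0,0,0],[0,-106,28,0,0,0,0]]]'
python3 -m creep '[[[0,-24,7,0,0,0,0],[0,-48,14,0,0,0,0],[0,-72,21,0,0,0,0],[0,-96,28,0,0,0,0],[0,-120,35,0,0,0,0]]]') | python3 f.py
python3 - <<'E'
from h import *
p=ctrl.get_state()["position"];print(p,totool(np.array([.5,-.30,.36])-p))
E
```

```text
F stand [ 0.23  0.11 -2.25] max|Fx| 0.8 pos [0.4349 0.0008 0.3587] w 0.076 24.45
[0.43489372 0.00083852 0.35869394] [-274.85011318  138.56309815   -1.42526699]
```

```bash

(python3 -m creep '[[[0,-25,13,0,0,0,0],[0,-50,26,0,0,0,0],[0,-75,38,0,0,0,0],[0,-100,51,0,0,0,0],[0,-125,63,0,0,0,0]]]'
python3 -m creep '[[[0,-30,15,0,0,0,0],[0,-60,30,0,0,0,0],[0,-90,45,0,0,0,0],[0,-125,65,0,0,0,0],[0,-145,73,0,0,0,0]]]'
python3 -m creep '[[[0,0,0,0,0,0,0],[0,0,0,0,0,0,0],[0,0,0,0,0,0,0],[0,0,0,0,0,0,0]]]') | python3 f.py
python3 - <<'E'
from h import *
P=ctrl.camera_params("wrist");im=ctrl.get_image("wrist");np.savez("pics/w4.npz",im=im,**P)
cv2.imwrite("pics/w4.png",im[...,::-1]);s=ctrl.get_state();print(s["position"],s["tool_rot"],s["ft_force"])
E
```

```text
F stand [ 0.54  0.17 -2.5 ] max|Fx| 1.2 pos [ 0.5003 -0.291   0.3599] w 0.079 25.85
[ 0.5004114  -0.29111557  0.35997935] [-2.48128480e+00 -1.92574168e+00 -2.23062677e-03] [ 0.03560232  0.34368645 -2.7016827 ]
```

View pics/w4.png

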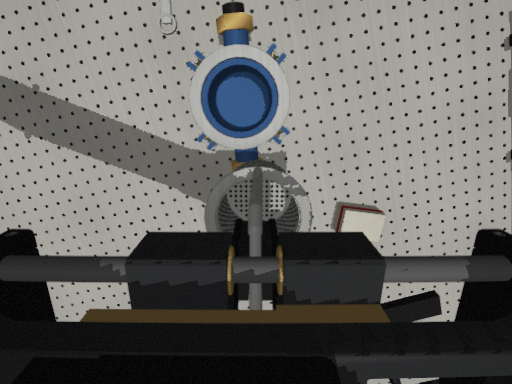

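Wrist view 4: the flange ring is centred at about (240,98), with the blue bore in it. The held basket's rim is centred at about (258,215), and its cup looks upright. I'll take a second view shifted 60 mm and fit circles.

```bash

(python3 -m creep '[[[0,0,12,0,0,0,0],[0,0,26,0,0,0,0],[0,0,40,0,0,0,0],[0,0,52,0,0,0,0],[0,0,60,0,0,0,0]]]'
python3 -m creep '[[[0,0,0,0,0,0,0],[0,0,0,0,0,0,0],[0,0,0,0,0,0,0],[0,0,0,0,0,0,0]]]') | python3 f.py
cat > hs.py <<'E'
from m import *
def fit(im,P,draw=None):
    h=cv2.cvtColor(im,cv2.COLOR_RGB2HSV)
    bl=cv2.inRange(h,(100,120,30),(125,255,255));bl[200:]=0
    n,l,s,c=cv2.connectedComponentsWithStats(bl)
    # bore: blue blob whose bounding box is ~square and largest
    i=max(range(1,n),key=lambda i:s[i][4]*(0.8<s[i][2]/s[i][3]<1.25));bx=s[i]
    cn=max(cv2.findContours((l==i).astype(np.uint8),cv2.RETR_EXTERNAL,cv2.CHAIN_APPROX_NONE)[0],key=cv2.contourArea)
    hull=cv2.convexHull(cn);eb=cv2.fitEllipse(hull)
    # flange: rays outward from the bore centre, last strong drop bright->darker, robust ellipse
    g=cv2.GaussianBlur(im.min(axis=2),(3,3),0).astype(float);pts=[]
    for a in np.radians(np.arange(0,360,3)):
        r=np.arange(eb[1][0]/2+4,eb[1][0]/2*1.75,.25)
        v=cv2.remap(g.astype(np.float32),(eb[0][0]+r*np.cos(a)).astype(np.float32)[None],(eb[0][1]+r*np.sin(a)).astype(np.float32)[None],1)[0]
        d=np.gradient(v);k=np.argmin(d)
        pts.append((eb[0][0]+r[k]*np.cos(a),eb[0][1]+r[k]*np.sin(a)))
    pts=np.array(pts,np.float32)
    for _ in range(5):
        e=cv2.fitEllipse(pts);t=np.radians(e[2]);q=(pts-e[0])@np.array([[np.cos(t),-np.sin(t)],[np.sin(t),np.cos(t)]])
        rr=abs(np.hypot(q[:,0]/e[1][0]*2,q[:,1]/e[1][1]*2)-1);pts=pts[rr<max(.015,2*np.median(rr))]
    return eb,e,len(pts)
E
python3 - <<'E'
from hs import *
P=ctrl.camera_params("wrist");im=ctrl.get_image("wrist");np.savez("pics/w5.npz",im=im,**P)
R_=[]
vis=[]
for n in("w4","w5"):
    im,P=ld(n);b,e,k=fit(im,P);R_.append((b,e,P));print(n,b,e,k)
    print(" flange at z.110",plane(e[0],P,.11)," bore at .102",plane(b[0],P,.102))
    v=im[...,::-1].copy();cv2.ellipse(v,b,(0,255,255),1);cv2.ellipse(v,e,(0,0,255),1);vis.append(cv2.resize(v[20:260,130:380],(400,384)))
print("tri flange",tri([(x[1][0],x[2]) for x in R_]),"tri bore",tri([(x[0][0],x[2]) for x in R_]))
cv2.imwrite("pics/w5.png",np.hstack(vis));print(ctrl.get_state()["position"])
E
```

```text
F stand [-0.25  0.56 -2.5 ] max|Fx| 0.8 pos [ 0.5579 -0.3075  0.3603] w 0.071 26.8
w4 ((239.31967163085938, 97.32784271240234), (75.64588928222656, 79.3416976928711), 169.88697814941406) ((239.08021545410156, 96.52005767822266), (98.7220687866211, 106.02750396728516), 171.30128479003906) 71
 flange at z.110 [ 0.50111754 -0.20156412  0.11      ]  bore at .102 [ 0.50077691 -0.20244162  0.102     ]
w5 ((196.01797485351562, 96.08192443847656), (74.26994323730469, 80.02816772460938), 156.2297821044922) ((194.12188720703125, 94.96296691894531), (101.25696563720703, 107.6074447631836), 145.42813110351562) 61
 flange at z.110 [ 0.49971301 -0.20073886  0.11      ]  bore at .102 [ 0.5002989  -0.20226192  0.102     ]
tri flange (array([ 0.50167535, -0.20170276,  0.12056763]), [np.float64(0.20045131059742416), np.float64(0.20045131059740118)]) tri bore (array([ 0.5009503 , -0.20252254,  0.10553505]), [np.float64(0.021169185730960518), np.float64(0.021169185731021792)])
[ 0.55796385 -0.30743071  0.36030511]
```

View pics/w5.png

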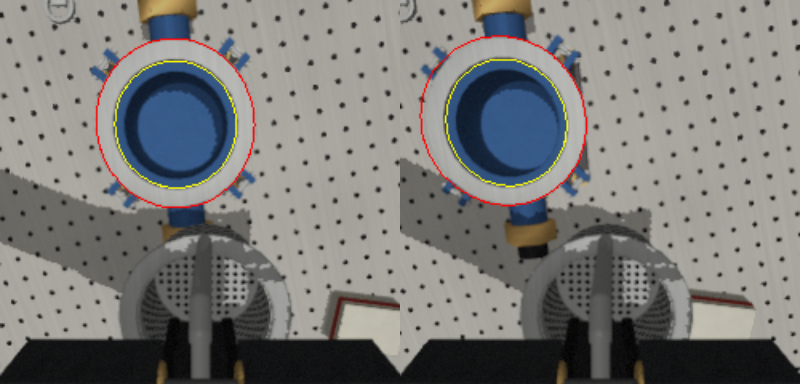

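The yellow circle is the recess edge (107 mm matches its pixel size), so the housing centre is about (0.5007,-0.2024), triangulated at z 0.106. Next, the pose of the held basket relative to the tool, from its rim arc.

```bash
cat > rim.py <<'E'
from m import *
from scipy.optimize import least_squares
def rimfit(n,tcp,rot,zr):
    im,P=ld(n);Rm=R.from_rotvec(rot).as_matrix()
    g=cv2.GaussianBlur(cv2.cvtColor(im,cv2.COLOR_RGB2GRAY),(3,3),0).astype(np.float32)
    c=np.array(tcp)+Rm@[-.0267,0,0];c[2]=zr;pts=[]
    for a in np.radians(np.arange(-50,51,2)):   # about tool +x (toward the camera)
        u=Rm[:,0]*np.cos(a)+Rm[:,1]*np.sin(a)
        rr=np.arange(.042,.0581,.0004);q=np.array([proj(c+u*r,P) for r in rr],np.float32)
        v=cv2.remap(g,q[None,:,0],q[None,:,1],1)[0];d=abs(np.gradient(v))
        for k in np.flatnonzero((d>4)&(d>=np.roll(d,1))&(d>=np.roll(d,-1))):
            if 0<k<len(d)-1: pts.append((c+u*rr[k])[:2])
    pts=np.array(pts)
    best=None
    for dx in np.arange(-.006,.0061,.0005):
        for dy in np.arange(-.006,.0061,.0005):
            for r in(.0485,.049,.0495,.05,.0505,.051,.0515):
                cc=c[:2]+dx*Rm[:2,0]+dy*Rm[:2,1]
                s=np.exp(-((np.hypot(*(pts-cc).T)-r)/.0005)**2).sum()
                if best is None or s>best[0]:best=(s,dx,dy,r,cc)
    print(n,len(pts),"score %.1f dxtool %.1f dytool %.1f r %.2f"%(best[0],*[1e3*b for b in best[1:4]]),best[4])
for z in (.279,):
    rimfit("w4",[.5004,-.2911,.36],[-2.4813,-1.9257,-.0022],z);rimfit("w5",[.55796,-.30743,.3603],[-2.4813,-1.9257,-.0022],z)
E
python3 rim.py
```

```text
w4 104 score 27.9 dxtool 3.0 dytool 3.0 r 50.00 [ 0.49742381 -0.31480298]
w5 111 score 28.6 dxtool 1.0 dytool 3.5 r 51.50 [ 0.55497177 -0.33319449]
```

```bash
python3 - <<'E'
from m import *
im,P=ld("w4");Rm=R.from_rotvec([-2.4813,-1.9257,-.0022]).as_matrix();t=np.array([.5004,-.2911,.36])
for x in(-.02,0,.01): print("expected bar px",proj(t+Rm@[x,0,-.017],P))
b=barline(im,(256,190),(256,228),10);print(b,[np.polyval(b[0],proj(t+Rm@[x,0,-.017],P)[1]) for x in(-.02,0,.01)])
s=ctrl.get_state();Rn=R.from_rotvec(s["tool_rot"]).as_matrix()
goal=np.array([.5007,-.2024,.300])-Rn@[-.0247,.0032,0];goal[2]=.300
print("goal",goal,totool(goal-s["position"]))
E
```

```text
expected bar px [254.2125022  279.76746545]
expected bar px [254.16354419 249.17108985]
expected bar px [254.13786236 232.9906681 ]
(array([2.73279557e-15, 2.56000000e+02]), np.float64(12.0), np.int64(13), np.float64(1.1974777982991987e-14)) [np.float64(256.0000000000001), np.float64(256.00000000000006), np.float64(256.0)]
goal [ 0.50378832 -0.17768579  0.3       ] [112.00447156 -84.97532278  60.32937026]
```

```bash

(python3 -m creep '[[[0,18,-14,0,0,0,0],[0,41,-31,0,0,0,0],[0,64,-48,0,0,0,0],[0,87,-66,0,0,0,0],[0,103,-79,0,0,0,0]]]'
python3 -m creep '[[[0,9,-6.5,10,0,0,0],[0,9,-6.5,25,0,0,0],[0,9,-6.5,45,0,0,0],[0,9,-6.5,62,0,0,0],[0,9,-6.5,78,0,0,0]]]'
python3 -m creep '[[[0,0,0,2,0,0,0],[0,0,0,2,0,0,0],[0,0,0,2,0,0,0],[0,0,0,2,0,0,0]]]') | python3 f.py
python3 - <<'E'
from h import *
P=ctrl.camera_params("wrist");s=ctrl.get_state();im=ctrl.get_image("wrist");np.savez("pics/w6.npz",im=im,**P)
v=im[...,::-1].copy();p=s["position"];Rn=R.from_rotvec(s["tool_rot"]).as_matrix()
for c,r,z,col in(((.5007,-.2024),.070,.11,(0,0,255)),((.5007,-.2024),.0535,.11,(0,255,255)),((p+Rn@[-.0247,.0032,0])[:2],.05,p[2]+.017-.097,(0,255,0))):
    q=np.array([proj([c[0]+r*np.cos(a),c[1]+r*np.sin(a),z],P) for a in np.linspace(0,6.283,90)]);cv2.polylines(v,[q.round().astype(np.int32)],True,col,1)
a=cv2.resize(im[130:270,160:340,::-1],(400,311),interpolation=3);b=cv2.resize(v[130:270,160:340],(400,311),interpolation=3)
cv2.imwrite("pics/w6.png",np.hstack([a,b]));print(p,s["tool_rot"])
E
```

```text
F stand [ 0.26  0.07 -2.43] max|Fx| 0.7 pos [ 0.5041 -0.1781  0.2808] w 0.075 28.25
[ 0.50405945 -0.17809005  0.28077008] [2.48347162e+00 1.92221734e+00 1.61178156e-03]
```

View pics/w6.png

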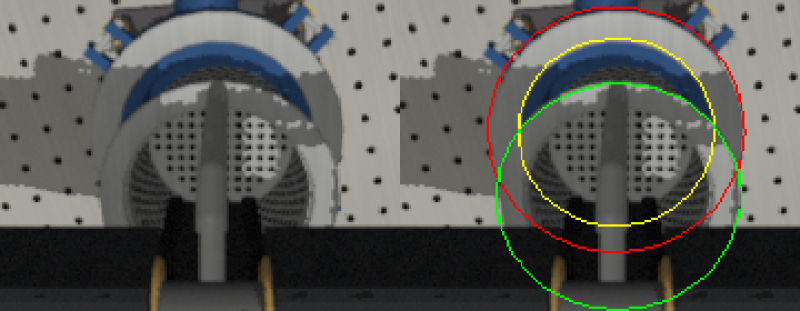

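The overlays agree with the picture to about 1 px: flange (red), recess (yellow), held rim (green). I'll lower while watching the force.

```bash

(python3 -m creep '[[[0,0,0,6,0,0,0],[0,0,0,12,0,0,0],[0,0,0,18,0,0,0],[0,0,0,24,0,0,0],[0,0,0,30,0,0,0]]]';python3 -m creep '[[[0,0,0,0,0,0,0]]]') | python3 f.py
(python3 -m creep '[[[0,0,0,6,0,0,0],[0,0,0,12,0,0,0],[0,0,0,18,0,0,0],[0,0,0,24,0,0,0],[0,0,0,30,0,0,0]]]';python3 -m creep '[[[0,0,0,0,0,0,0]]]') | python3 f.py
(python3 -m creep '[[[0,0,0,4,0,0,0],[0,0,0,8,0,0,0],[0,0,0,12,0,0,0],[0,0,0,16,0,0,0],[0,0,0,18,0,0,0]]]';python3 -m creep '[[[0,0,0,0,0,0,0]]]';python3 -m creep '[[[0,0,0,0,0,0,0]]]') | python3 f.py

```

```text
F stand [-0.16  0.22 -2.3 ] max|Fx| 0.3 pos [ 0.503  -0.1774  0.2488] w 0.073 28.9
F stand [ 0.24  0.06 -2.4 ] max|Fx| 0.5 pos [ 0.503  -0.1774  0.2189] w 0.071 29.5
F stand [-0.32 -0.08 -2.67] max|Fx| 0.9 pos [ 0.5036 -0.1777  0.202 ] w 0.08 30.2
```

```bash

(python3 -m creep '[[[0,0,0,2,0,0,0]]]';python3 -m creep '[[[0,0,0,2,0,0,0]]]';python3 -m creep '[[[0,0,0,0,0,0,0]]]') | python3 f.py
(python3 -m creep '[[[0,0,0,2,0,0,0]]]';python3 -m creep '[[[0,0,0,0,0,0,0]]]';python3 -m creep '[[[0,0,0,0,0,0,0]]]') | python3 f.py
(python3 -m creep '[[[0,0,0,1,0,0,0]]]';python3 -m creep '[[[0,0,0,0,0,0,0]]]';python3 -m creep '[[[0,0,0,0,0,0,0]]]') | python3 f.py
(python3 -m creep '[[[0,0,0,1,0,0,0]]]';python3 -m creep '[[[0,0,0,0,0,0,0]]]';python3 -m creep '[[[0,0,0,0,0,0,0]]]') | python3 f.py
```

```text
F stand [ 0.31  0.01 -2.17] max|Fx| 0.5 pos [ 0.5034 -0.1775  0.1976] w 0.069 30.5
F stand [-0.11 -1.03 -1.97] max|Fx| 0.7 pos [ 0.5036 -0.1776  0.1959] w 0.08 30.8
F stand [ 0.13  0.03 -2.63] max|Fx| 0.4 pos [ 0.5036 -0.1776  0.1949] w 0.069 31.1
F stand [-0.04  0.3  -2.5 ] max|Fx| 0.7 pos [ 0.5036 -0.1776  0.1939] w 0.075 31.4
```

```bash

(python3 -m creep '[[[0,0,0,1,0,0,0]]]';python3 -m creep '[[[0,0,0,0,0,0,0]]]';python3 -m creep '[[[0,0,0,0,0,0,0]]]') | python3 f.py
(python3 -m creep '[[[0,0,0,1,0,0,0]]]';python3 -m creep '[[[0,0,0,0,0,0,0]]]';python3 -m creep '[[[0,0,0,0,0,0,0]]]') | python3 f.py
(python3 -m creep '[[[0,0,0,1,0,0,0]]]';python3 -m creep '[[[0,0,0,0,0,0,0]]]';python3 -m creep '[[[0,0,0,0,0,0,0]]]') | python3 f.py
(python3 -m creep '[[[0,0,0,1,0,0,0]]]';python3 -m creep '[[[0,0,0,0,0,0,0]]]';python3 -m creep '[[[0,0,0,0,0,0,0]]]') | python3 f.py
```

```text
F stand [-0.36 -0.06 -2.4 ] max|Fx| 1.1 pos [ 0.5036 -0.1776  0.1929] w 0.069 31.7
F stand [-0.18 -0.11 -2.53] max|Fx| 0.5 pos [ 0.5036 -0.1776  0.1919] w 0.074 32.0
F stand [ 0.04 -0.4  -2.73] max|Fx| 0.2 pos [ 0.5036 -0.1776  0.1909] w 0.071 32.3
F stand [ 0.29  0.08 -1.93] max|Fx| 0.8 pos [ 0.5036 -0.1776  0.1899] w 0.072 32.6
```

```bash

(python3 -m creep '[[[0,0,0,1,0,0,0]]]';python3 -m creep '[[[0,0,0,0,0,0,0]]]';python3 -m creep '[[[0,0,0,0,0,0,0]]]') | python3 f.py
(python3 -m creep '[[[0,0,0,1,0,0,0]]]';python3 -m creep '[[[0,0,0,0,0,0,0]]]';python3 -m creep '[[[0,0,0,0,0,0,0]]]') | python3 f.py
(python3 -m creep '[[[0,0,0,0.7,0,0,0]]]';python3 -m creep '[[[0,0,0,0,0,0,0]]]';python3 -m creep '[[[0,0,0,0,0,0,0]]]') | python3 f.py
```

```text
F stand [ 0.28  0.11 -2.27] max|Fx| 0.9 pos [ 0.5036 -0.1776  0.1889] w 0.067 32.9
F stand [1.   0.78 0.3 ] max|Fx| 2.0 pos [ 0.5042 -0.1776  0.1883] w 0.075 33.2
F stand [2.59 2.25 2.83] max|Fx| 3.1 pos [ 0.5047 -0.1774  0.1879] w 0.067 33.5
```

```bash

(python3 -m creep '[[[0,0.6,0.8,0,0,0,0]]]';python3 -m creep '[[[0,0,0,0,0,0,0]]]';python3 -m creep '[[[0,0,0,0,0,0,0]]]') | python3 f.py
(python3 -m creep '[[[0,0,0,0.5,0,0,0]]]' ;python3 -m creep '[[[0,0,0,0,0,0,0]]]';python3 -m creep '[[[0,0,0,0,0,0,0]]]') | python3 f.py
(python3 -m creep '[[[0,0,0,0,0,0,0]]]' 10;python3 -m creep '[[[0,0,0,0,0,0,0]]]' 3;python3 -m creep '[[[0,0,0,0,0,0,0]]]' 3) | python3 f.py
```

```text
F stand [1.97 1.71 4.4 ] max|Fx| 2.8 pos [ 0.5051 -0.1773  0.1877] w 0.073 33.8
F stand [2.79 2.27 7.17] max|Fx| 3.4 pos [ 0.5054 -0.1774  0.1876] w 0.075 34.1
F stand [2.94 1.28 4.6 ] max|Fx| 3.5 pos [ 0.5048 -0.1775  0.187 ] w 0.09 34.4
```

```bash

(python3 -m creep '[[[0.12,0,0,0,0,0,0],[0.16,0,0,0,0,0,0],[0.2,0,0,0,0,0,0],[0.3,0,0,0,0,0,0],[0.3,0,0,0,0,0,0]]]' 
python3 -m creep '[[[0.3,0,0,0,0,0,0],[0.3,0,0,0,0,0,0],[0.3,0,0,0,0,0,0]]]') | python3 f.py
python3 -m creep '[[[0.45,0,0,0,0,0,0],[0.45,0,0,0,0,0,0],[0.45,0,0,0,0,0,0],[0.45,0,0,0,0,0,0]]]' | python3 f.py
(python3 -m creep '[[[0.45,0,0,-10,0,0,0],[0.45,0,0,-25,0,0,0],[0.45,0,0,-45,0,0,0],[0.45,0,0,-70,0,0,0],[0.45,0,0,-95,0,0,0]]]';
python3 -m creep '[[[0.45,0,0,-30,0,0,0],[0.45,0,0,-60,0,0,0],[0.45,0,0,-60,0,0,0],[0.45,0,0,-60,0,0,0],[0.45,0,0,-60,0,0,0]]]') | python3 f.py
python3 -m creep '[[[1,-30,0,0,0,0,0],[1,-70,0,0,0,0,0],[1,-80,0,0,0,0,0],[1,-80,0,0,0,0,0],[1,-80,0,0,0,0,0]]]' | python3 f.py
python3 - <<'E'
from h import *
P=ctrl.camera_params("wrist");im=ctrl.get_image("wrist");np.savez("pics/w7.npz",im=im,**P)
a=cv2.resize(im[60:250,150:370,::-1],(440,380),interpolation=3)
S=ctrl.get_image("scene");b=cv2.resize(S[190:290,150:250,::-1],(380,380),interpolation=3)[:,:350]
cv2.imwrite("pics/w7.png",np.hstack([a,b]));print(ctrl.get_state()["position"])
E
```

```text
F stand [0.19 0.05 0.1 ] max|Fx| 0.4 pos [ 0.5045 -0.1772  0.1867] w 0.296 35.2
F stand [-0.44  0.09  0.  ] max|Fx| 0.4 pos [ 0.5045 -0.1772  0.1868] w 0.442 35.6
F stand [0.24 0.27 0.2 ] max|Fx| 1.0 pos [ 0.5041 -0.1771  0.3414] w 0.449 36.6
F stand [-0.1  0.8 -0.3] max|Fx| 0.1 pos [ 0.4847 -0.2534  0.3411] w 0.815 37.1
[ 0.48522973 -0.25270528  0.34126145]
```

View pics/w7.png

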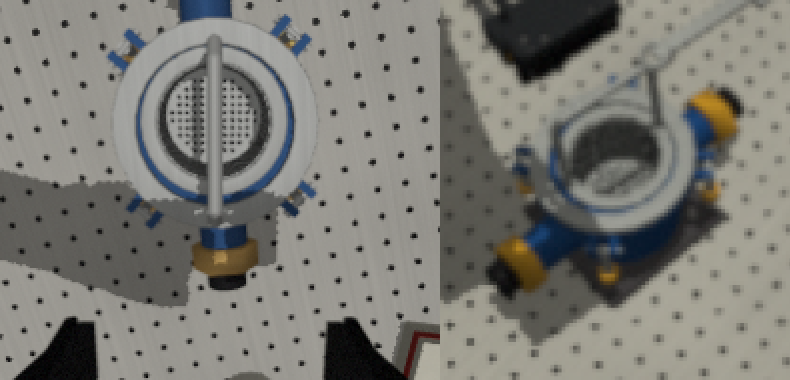

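The rim is inside the recess with the blue gap visible around it. As a numeric check for tilt, I'll see whether the crossbar lies centred over the rim at z = 0.204.

```bash
(python3 -m creep '[[[1,0,20,0,0,0,0],[1,0,45,0,0,0,0],[1,0,65,0,0,0,0],[1,0,70,0,0,0,0],[1,0,70,0,0,0,0]]]';python3 -m creep '[[[1,0,0,0,0,0,0],[1,0,0,0,0,0,0]]]') | python3 f.py
python3 - <<'E'
from hs import *
P=ctrl.camera_params("wrist");im=ctrl.get_image("wrist");np.savez("pics/w8.npz",im=im,**P)
f=lambda x,y:(150+x/2,60+y/2)
i7,P7=ld("w7")
b7=barline(i7,f(214,65),f(214,195));print("b7",b7)
# predicted columns in w8 for z=.204
q=[plane((np.polyval(b7[0],r),r),P7,.204) for r in(92,125,157)];print("bar pts z.204",np.round(q,4))
p8=[proj(x,P) for x in q];print("pred w8",np.round(p8,1))
b8=barline(im,p8[0],p8[2]);print("w8 bar offset px",[np.polyval(b8[0],u[1])-u[0] for u in p8],b8[1:])
def height(r7):  # z at which the two bar planes agree
    best=[]
    for z in np.arange(.19,.22,.0005):
        u=proj(plane((np.polyval(b7[0],r7),r7),P7,z),P);best.append((abs(np.polyval(b8[0],u[1])-u[0]),z))
    return min(best)
print("bar height at both ends",height(92),height(157))
print("rim at z.107 extents: left/right mid",plane(f(137.5,121),P7,.107),plane(f(288,121),P7,.107))
for n in("w7",): 
    c=[plane(f(x,y),P7,.107)[:2] for x,y in((142,118),(286,122),(214,46),(212,198))];print(np.round(c,4),np.mean(c,0))
v=im[...,::-1];x0,y0=int(p8[1][0])-110,int(p8[1][1])-100
x0=max(x0,0);y0=max(y0,0);cv2.imwrite("pics/w8.png",cv2.resize(v[y0:y0+190,x0:x0+220],(660,570),interpolation=3));print(x0,y0)
E
```

```text
F stand [ 0.42 -0.41 -0.2 ] max|Fx| 0.4 pos [ 0.5515 -0.2721  0.3422] w 1.0 37.9
b7 (array([7.18601796e-03, 2.55924721e+02]), np.float64(9.0), np.int64(52), np.float64(0.16621662837615575))
bar pts z.204 [[ 0.5087 -0.1678  0.204 ]
 [ 0.501  -0.199   0.204 ]
 [ 0.493  -0.2311  0.204 ]]
pred w8 [[186.6  90.8]
 [188.9 123.7]
 [191.2 155.6]]
w8 bar offset px [np.float64(0.7957251404388899), np.float64(0.24298191709908679), np.float64(-0.3375858387841788)] (np.float64(8.0), np.int64(51), np.float64(0.17197283491039))
bar height at both ends (np.float64(0.0030208230339212605), np.float64(0.2005)) (np.float64(0.009934766341558543), np.float64(0.20550000000000002))
rim at z.107 extents: left/right mid [ 0.45128617 -0.18756898  0.107     ] [ 0.54950184 -0.21293686  0.107     ]
[[ 0.4548 -0.1864]
 [ 0.5481 -0.2132]
 [ 0.5131 -0.1542]
 [ 0.4868 -0.2511]] [ 0.50067877 -0.20125099]
78 23
```

View pics/w8.png

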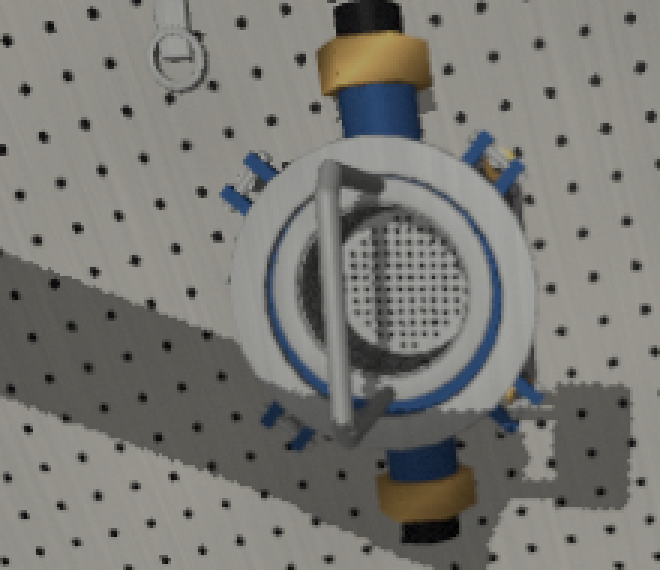

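The crossbar passes within about 1 mm of the rim centre at z ≈ 0.203, with the gap ring all round. The basket is seated level and the gripper is well clear, so I'm handing in.

```bash
python3 -c "
from bench import ctrl
print(ctrl.get_state()['time']);print(ctrl.close_job())"
```

```text
37.95
the job is handed in; nothing more can be done
None
```

The basket is off the hook and seated in the strainer housing. I let go, drew the gripper clear and handed the job in at 38.0 s.

**Hook:** I pinched the bail on its +y side and eased it up 54 mm along the slot. By vision the hook leans about 25°, and by feel about 26°. The highest sideways force I read, about 3.5 N, came during a deliberate wall probe. After that I drew the basket off towards -x.

**Seating:** I lowered the basket in small steps until the rim met the ledge. It pressed with about 10 N at most, including the basket's weight.

**Last checks:**
- The rim lies inside the recess, with the gap visible around it except for a very thin stretch on one side.
- The crossbar passes within about 1 mm of the rim's centre line.
- The crossbar measured 0.2005 m high at one end and 0.2055 m at the other, a mean of 0.203 m against the nominal 0.204 m. The two-view baseline is weak, so I take that 5 mm spread as measurement noise rather than tilt.
- The gripper was clear, with about zero force.
- The wrist camera showed a sideways bias of about 1 mm against the bar held in the gripper. It did not matter, because I compared the rim and the housing in the same pictures.
- I did not check the bystanders individually afterwards, but no unexpected contact force showed up during the moves.

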